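Find the loose pipe clamp on the air line and hold its cap open

ROBOT

A 6-joint arm with a two-finger parallel gripper is mounted at the origin on the work surface. World frame = base frame: x ahead of the robot, y to its left, z up, the work surface at z = 0. Lengths are in m, angles in rad, forces in N, time in s.
With the tool pointing down it reaches from about 0.3 to 0.775 m from the base axis. Payload 14.6 kg.
Tool frame: the origin (TCP) lies at the very end of the fingers, on their centre line; the grasp point (between the pads) lies 19 mm behind it; z points along the fingers, y is the direction in which the jaws open and shut (so a half turn about z gives the same grasp; the last joint's range is limited). The gripper opens to 94 mm and grips with 3 to 60 N. Pads are 16 mm wide; open, the fingers measure 119 mm over their backs; the gripper's body (75 mm by 177 mm) begins 78 mm behind the grasp point.
Start: joints at [-1.274, 0.3, 1.521, -0, 1.321, -0.067], TCP at [0.196, -0.514, 0.185] pointing down, gripper open.
Joint ranges: [-3.03, 3.03], [-0.79, 2.21], [0.23, 2.52], [-1.04, 4.18], [0, 3.07], [-2.55, 2.55]. Speed limits (rad/s): [2.22, 2.22, 2.57, 3.14, 3.14, 3.14].

INTERFACE

Orientations are given as [roll, pitch, yaw] about the fixed x, y, z axes, in that order (R = Rz(yaw) Ry(pitch) Rx(roll)).
In Python, from station import ctrl, eyes gives the robot as it stands.
- The arm moves only by the tool jog_arm, never from a script. Its argument "moves" is a list of rows, each a list of 3 entries, a list of its own where there are three numbers: the shift along the world's x, y, z in mm, then the turn, a rotation vector about the world's x, y, z in units of 5 degrees (1.0 is 5 degrees), then the finger opening in mm, from 0 to 94. In form: [[[tx, ty, tz], [wx, wy, wz], jaw], ...]. A call has 1 to 5 rows; each row is the pose to reach, as a shift and turn from the pose commanded when the call began; what a row does not reach only later rows make up. A row lasts 1/12 s, in which the tool goes at most 41.7 mm and 7.16 degrees, less where a joint would pass 70% of its speed; a pose out of reach is approached as far as the arm can. A call with a gripper value outside its range is refused whole. The fingers move at their own pace and stop on an object; "squeeze" is the grip in N (left out, the last holds). Time passes only in rows, so rows that repeat a pose let the fingers close. It gives the time, the measured TCP pose, the force and the opening at its end, in the units of the state.
- ctrl.get_obs(): the state, without advancing time (a new reading comes with each control period).
- eyes.camera(name): name is "scene" or "top"; returns a dict with "frame" (420x560x3 uint8, red, green, blue), "vertical_fov" (degrees; the focal length in pixels is half the picture's height over the tangent of half this angle, whatever the lens; pixels are square), "cx", "cy" (the principal point, pixels), "eye" and "attitude" of the camera in the world. Camera axes: x right, y down, z forward; pixel columns grow to the right and rows downward; lengths in m; the calibration is good to about 2 mm. A picture is of the moment at which its call begins. There is no depth.
- ctrl.hand_in(): hands the job in, once; it reports no verdict.
The state is a dict: "time_s": time; "qpos": joint angles; "joint_vel": joint speeds; "tau": joint torques, N m; "ee_pos": TCP position; "eef_rot": TCP orientation; "force": force on the tool from outside, world axes, zero at the start; "moment": the same for the moment, N m; "grip_width": finger opening in m.
Only numpy, scipy, OpenCV 4.12 (cv2) and the standard library are available. Lean on these libraries where they do the work, as an engineer would, in place of code of your own. Each camera call takes 0.05 s, during which the arm holds its last target.

TASK

One of the three hinged clamps on the bench's air pipe has a bolt whose thread has let go. Working along the pipe from the left clamp to the right (as seen from the robot), tap all three bolt heads from above to find the one that gives; then lift that clamp's hinged upper half open by 45 degrees or more, so that its rubber liner can be inspected, and finish while still holding it up, because it falls shut by itself. Do not disturb the spanner, tin, hammer and tray on the bench.

Things in the scene. Friction and masses are not known exactly. Their poses are not given: they have to be found in the camera images.
- rail: Fixed air line: a 42 mm aluminium pipe (axis 52 mm above the bench) over a steel strut channel 41 mm wide, 21 mm high, 400 mm long. Origin on the bench under the channel's middle; y runs along the pipe to its left end (brass ball valve, lever to y = 308 mm; elbow at the right, to y = -270 mm), x away from the robot. Clamps sit at about y = +140, 0, -140 mm (each within 12 mm).
- cap_a: Hinged upper half (cap) of clamp a: 34 mm wide steel bar arching over the pipe (top 81 mm above the bench), 0.2 to 0.45 kg. Origin on its hinge axis, 36 mm beyond the pipe's axis, 52 mm above the bench; y along hinge and pipe, z up when shut. With its bolt loose it swings up about +y to a stop at 1.15 rad, bolt included, and falls shut if let go; with a tight bolt it cannot open.
- ear_a (a point): Centre of the flat ear of cap a, on the robot's side, at (-80.5, 0, 6) mm in the cap's frame, 58 mm above the bench when shut. The ear is 34 mm wide along the pipe, 37 mm long, 6 mm thick; its two sides can be pinched from above, along the pipe. The fixed lower ear, 6 mm under it, is 26 mm wide and 6 mm thick; below that is free space to the bench.
- bolt_a: Captive hexagon bolt of clamp a, 17 mm across flats, flange 22 mm, head 10.5 mm high, on a coil spring in the middle of the ear, 46 mm from the pipe's axis. Origin: centre of the head's top face, 82 mm above the bench when shut. A tight bolt does not move when pressed; the loose one looks the same but sinks 6 mm under 2 to 5 N and springs back.
- cap_b: Hinged upper half (cap) of clamp b: 34 mm wide steel bar arching over the pipe (top 81 mm above the bench), 0.2 to 0.45 kg. Origin on its hinge axis, 36 mm beyond the pipe's axis, 52 mm above the bench; y along hinge and pipe, z up when shut. With its bolt loose it swings up about +y to a stop at 1.15 rad, bolt included, and falls shut if let go; with a tight bolt it cannot open.
- ear_b (a point): Centre of the flat ear of cap b, on the robot's side, at (-80.5, 0, 6) mm in the cap's frame, 58 mm above the bench when shut. The ear is 34 mm wide along the pipe, 37 mm long, 6 mm thick; its two sides can be pinched from above, along the pipe. The fixed lower ear, 6 mm under it, is 26 mm wide and 6 mm thick; below that is free space to the bench.
- bolt_b: Captive hexagon bolt of clamp b, 17 mm across flats, flange 22 mm, head 10.5 mm high, on a coil spring in the middle of the ear, 46 mm from the pipe's axis. Origin: centre of the head's top face, 82 mm above the bench when shut. A tight bolt does not move when pressed; the loose one looks the same but sinks 6 mm under 2 to 5 N and springs back.
- cap_c: Hinged upper half (cap) of clamp c: 34 mm wide steel bar arching over the pipe (top 81 mm above the bench), 0.2 to 0.45 kg. Origin on its hinge axis, 36 mm beyond the pipe's axis, 52 mm above the bench; y along hinge and pipe, z up when shut. With its bolt loose it swings up about +y to a stop at 1.15 rad, bolt included, and falls shut if let go; with a tight bolt it cannot open.
- ear_c (a point): Centre of the flat ear of cap c, on the robot's side, at (-80.5, 0, 6) mm in the cap's frame, 58 mm above the bench when shut. The ear is 34 mm wide along the pipe, 37 mm long, 6 mm thick; its two sides can be pinched from above, along the pipe. The fixed lower ear, 6 mm under it, is 26 mm wide and 6 mm thick; below that is free space to the bench.
- bolt_c: Captive hexagon bolt of clamp c, 17 mm across flats, flange 22 mm, head 10.5 mm high, on a coil spring in the middle of the ear, 46 mm from the pipe's axis. Origin: centre of the head's top face, 82 mm above the bench when shut. A tight bolt does not move when pressed; the loose one looks the same but sinks 6 mm under 2 to 5 N and springs back.
- spanner: Bystander: a steel open-ended spanner 160 mm long, flat on the bench between robot and pipe, roughly parallel to the pipe. Origin on its underside, near its middle.
- grease_tin: Bystander: a closed steel tin, 68 mm across and 85 mm high, on the left. Origin under its centre.
- mallet: Bystander: a hammer 280 mm long lying on the right, handle towards the robot. Origin on its underside, near the middle of its length.
- parts_tray: Bystander: an open steel tray 120 x 180 x 35 mm beyond the pipe. Origin under its centre.

How it is judged:
On the way, in this order (a step that is already met when the one before it is completed fails the run):
1. the bolt of the left clamp is tapped (((contact force between bolt_a and the fingers above 1 N and y of bolt_a in the frame of rail above 0.07 m) or (contact force between bolt_b and the fingers above 1 N and y of bolt_b in the frame of rail above 0.07 m) or (contact force between bolt_c and the fingers above 1 N and y of bolt_c in the frame of rail above 0.07 m))), for 0.04 s.
2. the bolt of the middle clamp is tapped (((contact force between bolt_a and the fingers above 1 N and y of bolt_a in the frame of rail between -0.07 and 0.07 m) or (contact force between bolt_b and the fingers above 1 N and y of bolt_b in the frame of rail between -0.07 and 0.07 m) or (contact force between bolt_c and the fingers above 1 N and y of bolt_c in the frame of rail between -0.07 and 0.07 m))), for 0.04 s.
3. the bolt of the right clamp is tapped (((contact force between bolt_a and the fingers above 1 N and y of bolt_a in the frame of rail below -0.07 m) or (contact force between bolt_b and the fingers above 1 N and y of bolt_b in the frame of rail below -0.07 m) or (contact force between bolt_c and the fingers above 1 N and y of bolt_c in the frame of rail below -0.07 m))), for 0.04 s.
4. the upper half of the clamp with the loose bolt is lifted open (the tight ones cannot be) (angle between any of cap_a, cap_b, cap_c's own z axis and vertical above 0.7 rad), for 0.2 s.
At the end, for the whole second after the job is handed in: The upper half of the clamp with the loose bolt stands open by more than 0.7 rad (40 degrees), still (under 0.2 rad/s), with the fingers in contact with it (more than 0.5 N); spanner, tin, hammer and tray are within 30 mm of where they were (((angle between cap_a's own z axis and vertical above 0.7 rad and contact force between cap_a and the fingers above 0.5 N and angular speed of cap_a below 0.2 rad/s) or (angle between cap_b's own z axis and vertical above 0.7 rad and contact force between cap_b and the fingers above 0.5 N and angular speed of cap_b below 0.2 rad/s) or (angle between cap_c's own z axis and vertical above 0.7 rad and contact force between cap_c and the fingers above 0.5 N and angular speed of cap_c below 0.2 rad/s)) and distance of each of spanner, grease_tin, mallet, parts_tray from where it was at the start of the episode below 0.03 m); the arm keeps its last pose, push and grip.
It fails at once if a bystander on the bench is pushed more than 30 mm (distance of any of spanner, grease_tin, mallet, parts_tray from where it was at the start of the episode above 0.03 m).
It also fails if it takes over 48 s, if anything falls off the work surface, if the arm or the gripper's body presses on something with over 40 N, if the wrist force passes 120 N, or if a joint passes its speed limit or range.

## Working session

There is one attempt and no reset: what is moved stays moved. The work goes in short steps, Python scripts to look and compute and a tool call to move; the robot and the scene stay as the last step left them, time stands still between calls to the robot, and variables do not carry over. Pictures are saved under pics/ and viewed, and the job is handed in when it is done.

Besides the shell and the picture viewer there is one more tool, called after "Emit:" as name(argument=value, ...), one argument or row to a line, values as JSON. jog_arm: Moves the arm, as the interface text tells. Its arguments: {"type":"object","properties":{"moves":{"type":"array","items":{"type":"array"}},"squeeze":{"type":"number"}},"required":["moves"]}

```bash
mkdir -p pics; ls; python3 - <<'E'
from station import ctrl, eyes
import cv2, json
for n in("scene","top"):
    c=eyes.camera(n); f=c["frame"]; cv2.imwrite(f"pics/{n}0.png",f[:,:,::-1])
    print(n,{k:v for k,v in c.items() if k!="frame"})
o=ctrl.get_obs();print(o)
E
```

```text
pics
scene {'vertical_fov': 49.59685347331738, 'cx': 279.29450577921926, 'cy': 212.3593878777449, 'eye': array([1.01135961, 0.47559402, 1.04137825]), 'attitude': array([-2.56263863,  0.0121657 ,  2.44226513])}
top {'vertical_fov': 46.119134232706436, 'cx': 281.3097585381314, 'cy': 209.42933053516518, 'eye': array([0.36351662, 0.008634  , 1.45898703]), 'attitude': array([-2.97356825, -0.01144047, -1.59856104])}
{'time_s': 0.1, 'qpos': array([-1.27361965e+00,  3.00398087e-01,  1.52149080e+00,  1.62586645e-05,
        1.32069718e+00, -6.66234294e-02]), 'joint_vel': array([-0.00170848, -0.00273441, -0.00221385, -0.00141272,  0.00150165,
       -0.00128582]), 'tau': array([ 2.90969720e-04, -5.32644725e+01, -3.53281474e+01,  7.09205121e-02,
        2.35204550e-02, -4.81727341e-05]), 'ee_pos': array([ 0.19562351, -0.51377375,  0.18406458]), 'eef_rot': array([-3.14060249e+00, -8.18498165e-05,  3.63796031e-01]), 'force': array([ 1.02394482, -0.1862536 , -0.40051041]), 'moment': array([-0.01434178,  0.05695405, -0.00794835]), 'grip_width': 0.09398612718336002}
```

View pics/scene0.png

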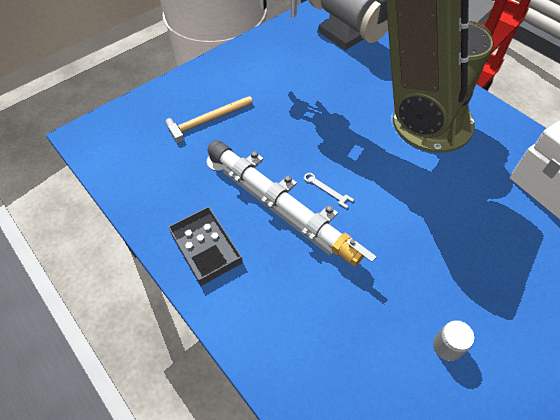

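View pics/top0.png

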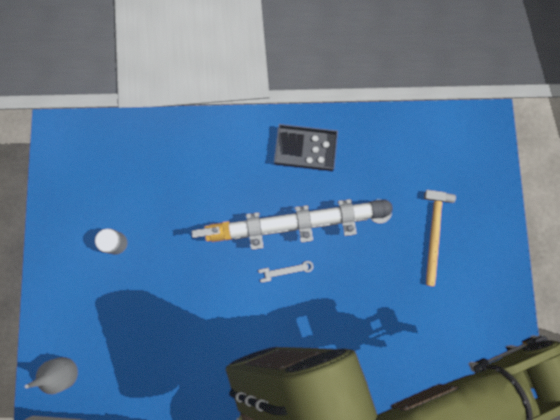

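The scene view shows bolt heads near (329,211), (288,181) and (254,155). In the top view they are near (256,242), (306,237) and (349,231). The spanner is at about (287,271) in the top view. I'll enlarge both views to refine these.

```bash
python3 - <<'E'
import cv2
a=cv2.imread("pics/top0.png")[195:285,185:400]; cv2.imwrite("pics/topz.png",cv2.resize(a,None,fx=3.7,fy=3.7,interpolation=cv2.INTER_CUBIC))
a=cv2.imread("pics/scene0.png")[135:270,200:385]; cv2.imwrite("pics/scz.png",cv2.resize(a,None,fx=4,fy=4,interpolation=cv2.INTER_CUBIC))
E
cat > h.py <<'E'
import numpy as np
from scipy.spatial.transform import Rotation as R
def ray(c,u,v):
    f=210/np.tan(np.radians(c["vertical_fov"]/2))
    d=np.array([(u-c["cx"])/f,(v-c["cy"])/f,1.0])
    return np.array(c["eye"]),R.from_euler('xyz',c["attitude"]).as_matrix()@d
def onz(c,u,v,z):
    e,d=ray(c,u,v); return e+d*(z-e[2])/d[2]
def proj(c,p):
    f=210/np.tan(np.radians(c["vertical_fov"]/2))
    q=R.from_euler('xyz',c["attitude"]).as_matrix().T@(np.array(p)-c["eye"])
    return q[:2]/q[2]*f+[c["cx"],c["cy"]]
def tri(c1,p1,c2,p2):
    e1,d1=ray(c1,*p1);e2,d2=ray(c2,*p2)
    s=np.linalg.lstsq(np.c_[d1,-d2],e2-e1,rcond=None)[0]
    return (e1+s[0]*d1+e2+s[1]*d2)/2,np.linalg.norm(e1+s[0]*d1-e2-s[1]*d2)
E
```

```text
(no output)
```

View pics/topz.png

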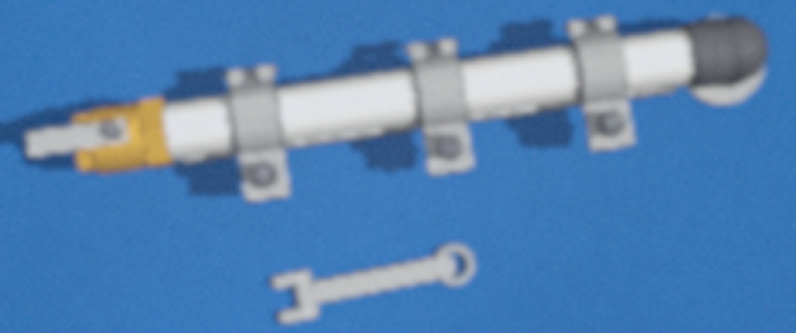

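View pics/scz.png

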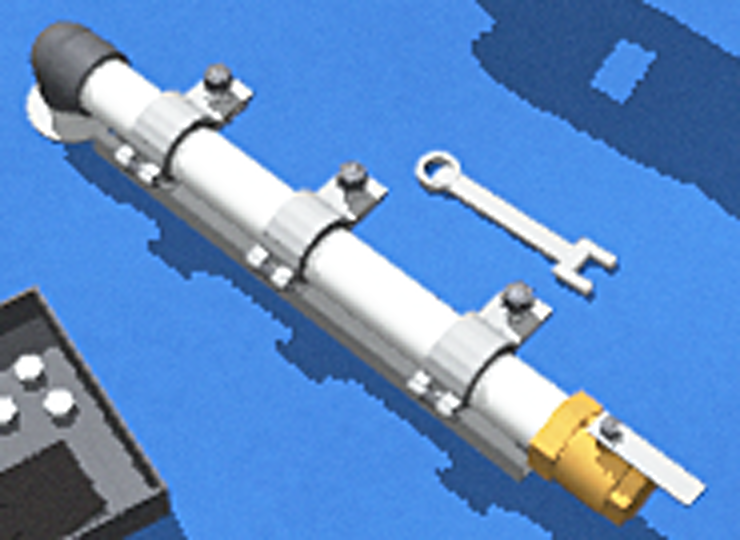

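Bolt heads in the zooms: top (262,173), (450,145), (608,121); scene (519,291), (353,174), (217,74). The ears are the light plates around them. The spanner spans (275,300) to (470,262) in the top zoom.

```bash
python3 - <<'E'
from station import ctrl, eyes
from h import *
t=eyes.camera("top"); s=eyes.camera("scene")
T=np.array([(262,173),(450,145),(608,121)])/3.7+[185,195]-.37
S=np.array([(519,291),(353,174),(217,74)])/4+[200,135]-.37
P=[]
for a,b in zip(T,S):
    p,e=tri(t,a,s,b); print(p.round(4),round(e,4),onz(t,*a,.082).round(4),onz(s,*b,.082).round(4))
    P.append((onz(t,*a,.082)+onz(s,*b,.082))/2)
d=P[0]-P[2]; print("axis ang",np.arctan2(-d[0],d[1]), np.linalg.norm(P[0]-P[1]),np.linalg.norm(P[1]-P[2]))
for q in [(275,300),(470,262)]:
    print("sp",onz(t,q[0]/3.7+185,q[1]/3.7+195,.005).round(3))
# pipe axis from white mask edges in topz: endpoints
for q in [(165,130),(690,57)]: print("pipe",onz(t,q[0]/3.7+185,q[1]/3.7+195,.073).round(4))
# ears
for q in [(265,176),(451,150),(611,125)]: print("ear~",onz(t,q[0]/3.7+185,q[1]/3.7+195,.061).round(4))
print("ear edges",[onz(t,q[0]/3.7+185,q[1]/3.7+195,.061).round(4)[:2] for q in [(243,198),(290,193),(429,174),(474,167),(589,152),(635,146)]])
E
```

```text
[0.5088 0.06   0.081 ] 0.0033 [0.5078 0.0613 0.082 ] [0.5103 0.0591 0.082 ]
[ 0.5264 -0.0826  0.0766] 0.0014 [ 0.5253 -0.0817  0.082 ] [ 0.5295 -0.0801  0.082 ]
[ 0.5424 -0.2049  0.0814] 0.0054 [ 0.5405 -0.2028  0.082 ] [ 0.5442 -0.2069  0.082 ]
axis ang 0.1250552432345751 0.14229710219211775 0.12482813030622718
sp [0.414 0.055 0.005]
sp [ 0.44  -0.1    0.005]
pipe [0.5425 0.134  0.073 ]
pipe [ 0.5886 -0.2711  0.073 ]
ear~ [0.5065 0.0588 0.061 ]
ear~ [ 0.5228 -0.0847  0.061 ]
ear~ [ 0.5389 -0.2092  0.061 ]
ear edges [array([0.49 , 0.076]), array([0.4929, 0.0399]), array([ 0.5047, -0.0672]), array([ 0.5092, -0.102 ]), array([ 0.5184, -0.1911]), array([ 0.5221, -0.2269])]
```

Emit:
jog_arm(
  moves=[
    [[10,18,0],[0,0,-0.2],0],
    [[27,49,0],[0,0,-0.4],0],
    [[45,82,0],[0,0,-0.6],0],
    [[63,115,0],[0,0,-0.8],0],
    [[81,148,0],[0,0,-1.0],0],
  ],
  squeeze=20,
)

```text
time_s: 0.62
ee_pos: [0.277, -0.3644, 0.1843]
eef_rot: [-3.141, -0.0, 0.275]
force: [0.4, 0.2, 0.5]
grip_width: 0.0643
```

Emit:
jog_arm(
  moves=[
    [[18,33,0],[0,0,-0.2],0],
    [[36,66,0],[0,0,-0.4],0],
    [[54,99,0],[0,0,-0.6],0],
    [[72,132,0],[0,0,-0.8],0],
    [[90,165,0],[0,0,-1.0],0],
  ],
)

```text
time_s: 1.03
ee_pos: [0.3671, -0.1993, 0.1847]
eef_rot: [3.141, -0.0, 0.188]
force: [0.4, -0.5, -0.1]
grip_width: 0.0311
```

Emit:
jog_arm(
  moves=[
    [[18,33,0],[0,0,-0.2],0],
    [[36,66,0],[0,0,-0.4],0],
    [[54,99,0],[0,0,-0.6],0],
    [[72,132,0],[0,0,-0.8],0],
    [[90,165,0],[0,0,-0.8],0],
  ],
)

```text
time_s: 1.45
ee_pos: [0.4572, -0.0341, 0.1846]
eef_rot: [3.141, -0.0, 0.118]
force: [0.6, -0.3, 0.5]
grip_width: 0.0008
```

Next, above the left bolt at (0.509, 0.060), then down to 100 mm.

Emit:
jog_arm(
  moves=[
    [[18,33,-15],[0,0,0],0],
    [[36,65,-35],[0,0,0],0],
    [[52,94,-60],[0,0,0],0],
    [[52,94,-85],[0,0,0],0],
    [[52,94,-85],[0,0,0],0],
  ],
)

```text
time_s: 1.87
ee_pos: [0.5065, 0.0592, 0.0949]
eef_rot: [-3.141, 0.008, 0.122]
force: [-0.1, -1.5, -1.7]
grip_width: 0.0001
```

```bash
python3 - <<'E'
from station import ctrl, eyes
import cv2
for n,(a,b,c,d) in dict(top=(195,285,185,400),scene=(100,270,180,400)).items():
    f=eyes.camera(n)["frame"][a:b,c:d,::-1]; cv2.imwrite(f"pics/{n}1.png",cv2.resize(f,None,fx=3.5,fy=3.5,interpolation=cv2.INTER_CUBIC))
E
```

```text
(no output)
```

View pics/scene1.png

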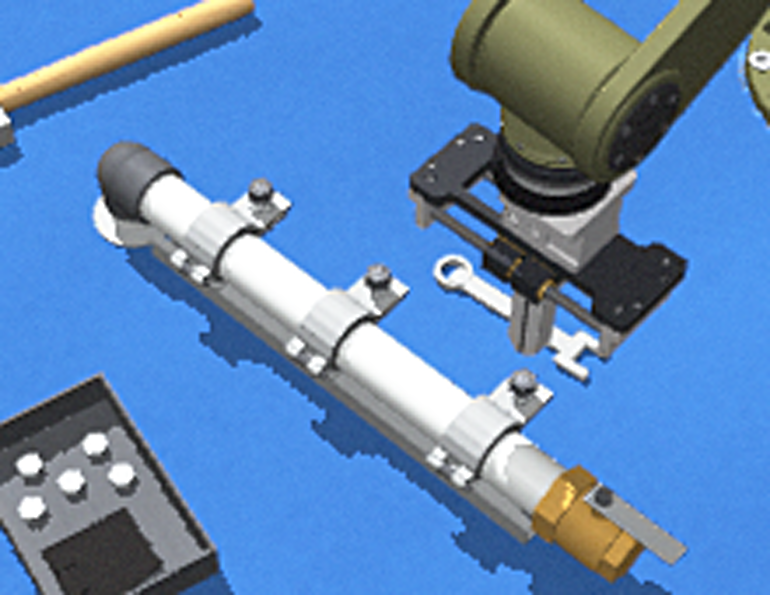

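```bash
python3 - <<'E'
from station import ctrl, eyes
from h import *
import cv2
s=eyes.camera("scene");t=eyes.camera("top");o=ctrl.get_obs();print(o["ee_pos"],o["time_s"],o["force"])
ps=proj(s,o["ee_pos"]);pt=proj(t,o["ee_pos"]);print(ps,pt)
print(proj(s,[.509,.06,.082]))
f=s["frame"][160:260,280:400,::-1];cv2.imwrite("pics/s2.png",cv2.resize(f,None,fx=6,fy=6,interpolation=cv2.INTER_CUBIC))
E
```

```text
[0.50927517 0.0572984  0.10127383] 2.0667 [ 1.00354779  1.11936186 -0.2350607 ]
[329.79478077 202.41328476] [256.60168251 240.07770764]
[329.99535962 207.31991297]
```

View pics/s2.png

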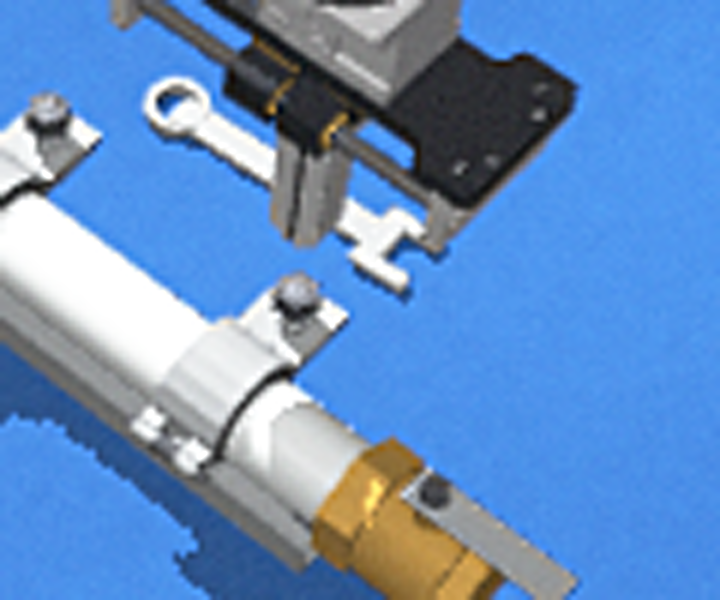

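Emit:
jog_arm(
  moves=[
    [[0,2,-7],[0,0,0],0],
    [[0,2,-13],[0,0,0],0],
    [[0,2,-13],[0,0,0],0],
  ],
)

```text
time_s: 2.32
ee_pos: [0.5083, 0.0597, 0.0859]
eef_rot: [-3.142, 0.001, 0.119]
force: [-0.1, 0.3, -0.2]
grip_width: 0.0006
```

```bash
cat > look.py <<'E'
from station import ctrl, eyes
from h import *
import cv2,sys
n,a,b,c,d,k,out=sys.argv[1],*map(int,sys.argv[2:7]),sys.argv[7]
s=eyes.camera(n);o=ctrl.get_obs();p=proj(s,o["ee_pos"])
print(o["ee_pos"].round(4),o["eef_rot"].round(3),round(o["time_s"],2),o["force"].round(1),"tcp px",p.round(1),"zoom",((p-[c,a])*k).round())
cv2.imwrite(f"pics/{out}.png",cv2.resize(s["frame"][a:b,c:d,::-1],None,fx=k,fy=k,interpolation=cv2.INTER_CUBIC))
E
python3 look.py scene 160 260 280 400 6 s3
```

```text
[0.5084 0.0597 0.0863] [-3.142e+00  1.000e-03  1.190e-01] 2.37 [ 0.1 -0.1  0.1] tcp px [330.2 206.2] zoom [301. 277.]
```

View pics/s3.png

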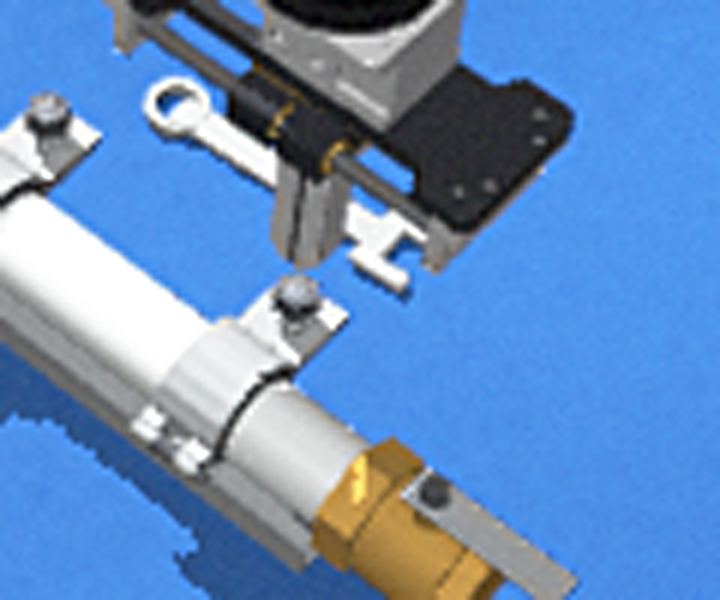

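```bash
python3 - <<'E'
from station import ctrl, eyes
from h import *
s=eyes.camera("scene");o=ctrl.get_obs();M=R.from_euler('xyz',o["eef_rot"]).as_matrix()
for d in [(-8,-12.5),(-8,12.5),(8,12.5),(8,-12.5)]:
    print(d,((proj(s,o["ee_pos"]+M@np.array([*d,0])/1000)-[280,160])*6).round())
for z in(.082,):
  for x,y in((0,0),(8.5,0),(-8.5,0),(0,8.5),(0,-8.5)): print((x,y),((proj(s,[.509+x/1e3,.06+y/1e3,z])-[280,160])*6).round())
E
python3 look.py scene 180 230 300 360 12 s4;python3 look.py top 180 290 180 330 5 t4
```

```text
(-8, -12.5) [336. 282.]
(-8, 12.5) [290. 249.]
(8, 12.5) [266. 272.]
(8, -12.5) [312. 306.]
(0, 0) [300. 284.]
(8.5, 0) [285. 295.]
(-8.5, 0) [315. 273.]
(0, 8.5) [314. 297.]
(0, -8.5) [286. 271.]
[0.5088 0.0598 0.0867] [-3.142 -0.     0.119] 2.47 [-0.3 -0.2  0.7] tcp px [330.2 206.2] zoom [362. 314.]
[0.5088 0.0599 0.0868] [ 3.142 -0.     0.119] 2.52 [ 0.7  0.2 -0.1] tcp px [255.9 240.8] zoom [379. 304.]
```

View pics/s4.png

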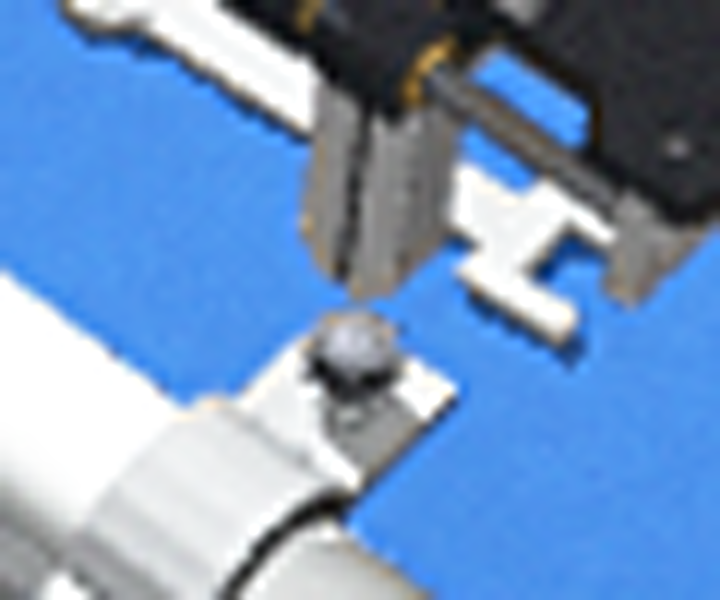

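View pics/t4.png

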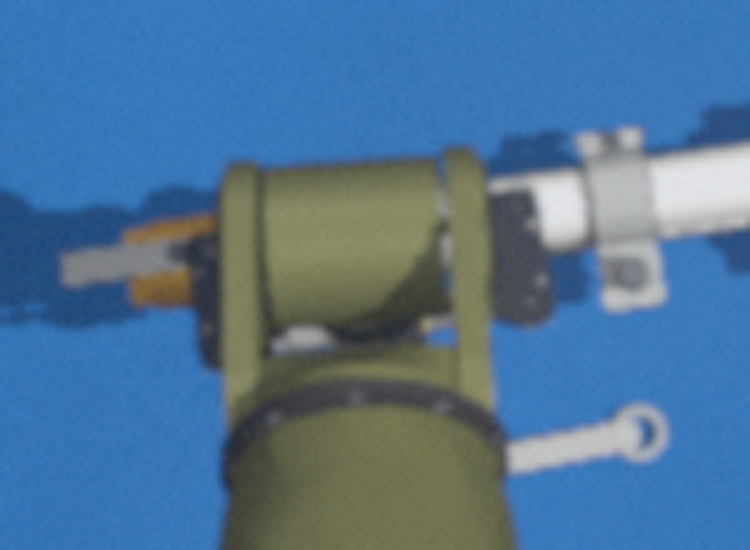

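```bash
python3 - <<'E'
from station import ctrl, eyes
from h import *
t=eyes.camera("top");s=eyes.camera("scene")
for z in(.18,.2,.22,.25): print(z,onz(t,254.5,235.8,z).round(4),(proj(t,[.5088,.06,z])-180)*5)
# scene s4: finger lowest corner under hypotheses
for z in (.0868,.097,.107): print(z,onz(s,370/12+300,298/12+180,z).round(4),onz(s,305/12+300,232/12+180,z).round(4))
o=ctrl.get_obs();M=R.from_euler('xyz',o["eef_rot"]).as_matrix()
print(M@[.008,-.0125,0]+o["ee_pos"],M@[.008,.0125,0]+o["ee_pos"])
E
```

```text
0.18 [0.5122 0.0597 0.18  ] [372.09995291 285.4121613 ]
0.2 [0.5098 0.0589 0.2   ] [370.44995579 281.04476253]
0.22 [0.5075 0.0581 0.22  ] [368.74769176 276.53901782]
0.25 [0.504  0.0569 0.25  ] [366.09073044 269.50627247]
0.0868 [0.5047 0.058  0.0868] [0.5035 0.0367 0.0868]
0.097 [0.5101 0.0624 0.097 ] [0.5089 0.0414 0.097 ]
0.107 [0.5154 0.0668 0.107 ] [0.5142 0.046  0.107 ]
[0.51526481 0.07334524 0.08676032] [0.51824309 0.04852327 0.08676037]
```

Emit:
jog_arm(
  moves=[
    [[0,0,-2],[0,0,0],0],
    [[0,0,-4],[0,0,0],0],
  ],
)

```text
time_s: 2.78
ee_pos: [0.5088, 0.06, 0.0825]
eef_rot: [3.142, -0.0, 0.119]
force: [-0.1, -0.7, -0.4]
grip_width: 0.0005
```

Emit:
jog_arm(
  moves=[
    [[0,0,-2],[0,0,0],0],
    [[0,0,-2],[0,0,0],0],
  ],
)

```text
time_s: 2.95
ee_pos: [0.5085, 0.06, 0.08]
eef_rot: [-3.142, 0.001, 0.119]
force: [-0.4, 1.0, -1.2]
grip_width: 0.0003
```

Emit:
jog_arm(
  moves=[
    [[0,0,-2],[0,0,0],0],
    [[0,0,-2],[0,0,0],0],
  ],
)

```text
time_s: 3.12
ee_pos: [0.5086, 0.06, 0.0782]
eef_rot: [-3.142, 0.0, 0.119]
force: [-0.6, -0.1, 0.0]
grip_width: 0.0003
```

```bash
python3 look.py scene 180 230 300 360 12 s5
```

```text
[0.5086 0.06   0.0783] [-3.142  0.     0.119] 3.17 [ 0.4  1.  -0.1] tcp px [330. 208.] zoom [360. 336.]
```

View pics/s5.png

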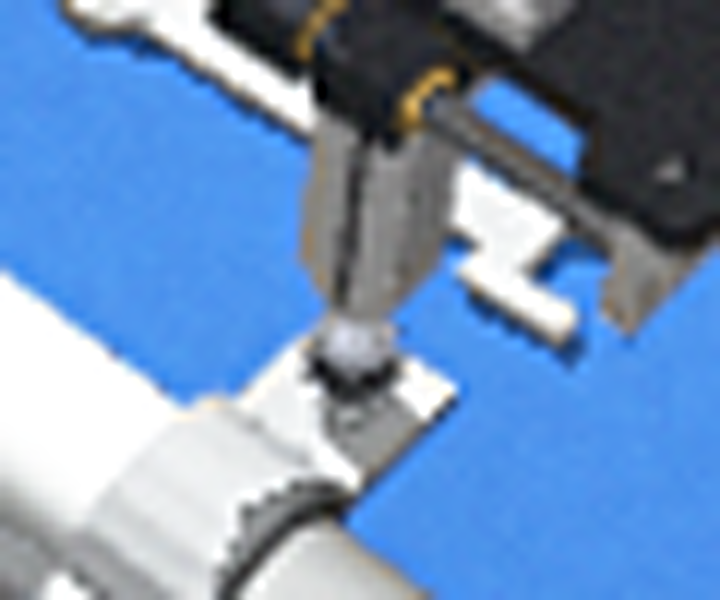

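Emit:
jog_arm(
  moves=[
    [[0,0,-2],[0,0,0],0],
    [[0,0,-2],[0,0,0],0],
  ],
)

```text
time_s: 3.33
ee_pos: [0.5086, 0.06, 0.0763]
eef_rot: [-3.142, 0.0, 0.119]
force: [-0.2, -0.0, 0.4]
grip_width: 0.0003
```

Emit:
jog_arm(
  moves=[
    [[0,0,-2],[0,0,0],0],
    [[0,0,-2],[0,0,0],0],
  ],
)

```text
time_s: 3.5
ee_pos: [0.5086, 0.06, 0.0742]
eef_rot: [-3.142, 0.0, 0.119]
force: [0.2, 0.5, 1.1]
grip_width: 0.0005
```

```bash
python3 look.py scene 180 230 300 360 12 s6
```

```text
[0.5086 0.06   0.0744] [-3.142  0.     0.119] 3.55 [-0.3  0.2 -1. ] tcp px [329.9 208.9] zoom [358. 347.]
```

View pics/s6.png

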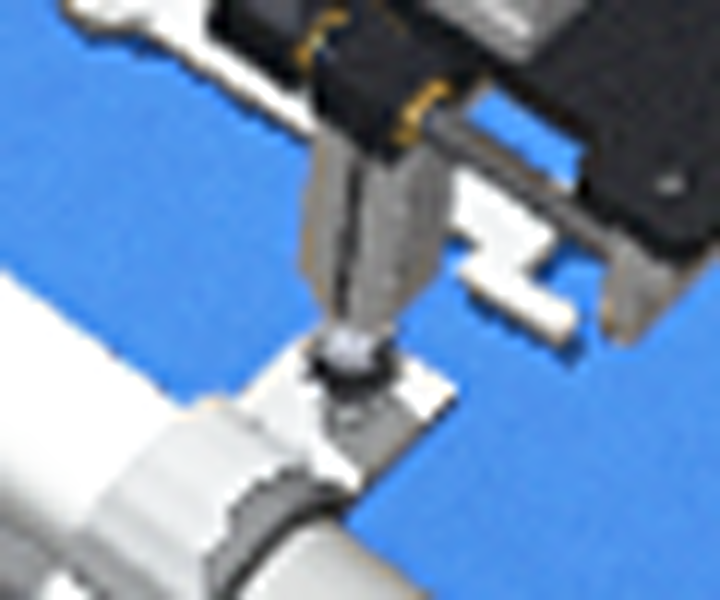

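Emit:
jog_arm(
  moves=[
    [[0,0,-2],[0,0,0],0],
    [[0,0,-2],[0,0,0],0],
  ],
)

```text
time_s: 3.72
ee_pos: [0.5086, 0.06, 0.0722]
eef_rot: [-3.142, 0.0, 0.119]
force: [0.6, 0.2, -0.3]
grip_width: 0.0004
```

Emit:
jog_arm(
  moves=[
    [[0,0,-2],[0,0,0],0],
    [[0,0,-2],[0,0,0],0],
  ],
)

```text
time_s: 3.88
ee_pos: [0.5086, 0.06, 0.0702]
eef_rot: [-3.142, 0.0, 0.119]
force: [-0.2, 0.8, 0.3]
grip_width: 0.0002
```

```bash
python3 look.py scene 180 230 300 360 12 s7
```

```text
[0.5086 0.06   0.0704] [-3.142  0.     0.119] 3.93 [0.  0.4 0.4] tcp px [329.7 209.8] zoom [357. 357.]
```

View pics/s7.png

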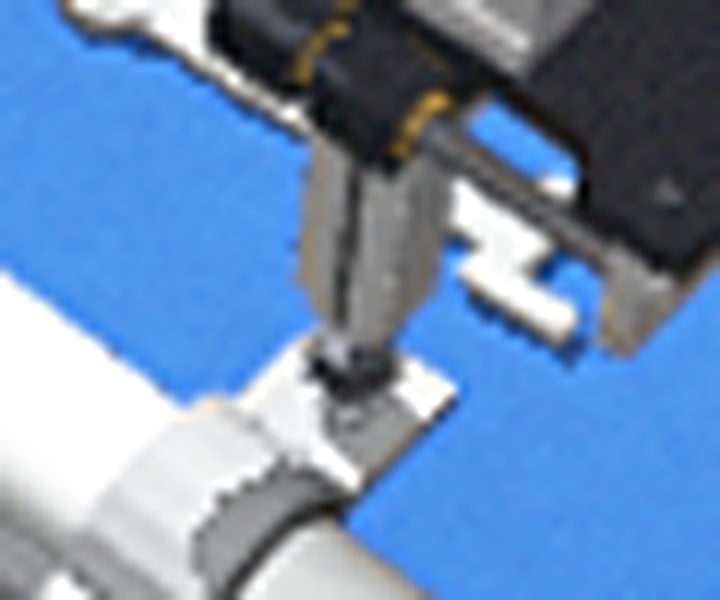

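Emit:
jog_arm(
  moves=[
    [[0,0,-2],[0,0,0],0],
    [[0,0,-2],[0,0,0],0],
  ],
)

```text
time_s: 4.1
ee_pos: [0.5085, 0.06, 0.0682]
eef_rot: [-3.142, 0.0, 0.119]
force: [0.2, 0.8, 1.2]
grip_width: -0.0001
```

Emit:
jog_arm(
  moves=[
    [[0,0,-2],[0,0,0],0],
    [[0,0,-2],[0,0,0],0],
  ],
)

```text
time_s: 4.27
ee_pos: [0.5086, 0.06, 0.0662]
eef_rot: [-3.142, 0.0, 0.119]
force: [-0.1, -0.2, -0.4]
grip_width: 0.0005
```

```bash
python3 look.py scene 180 230 300 360 12 s8
```

```text
[0.5086 0.06   0.0664] [3.142 0.    0.119] 4.32 [ 0.3 -0.4 -0.6] tcp px [329.6 210.6] zoom [355. 368.]
```

View pics/s8.png

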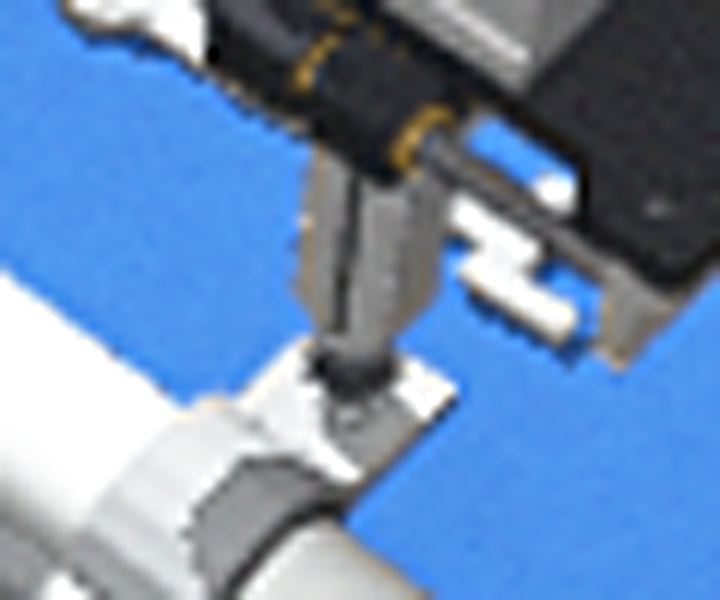

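Emit:
jog_arm(
  moves=[
    [[0,0,-1],[0,0,0],0],
    [[0,0,-2],[0,0,0],0],
  ],
)

```text
time_s: 4.48
ee_pos: [0.5088, 0.06, 0.0645]
eef_rot: [3.142, -0.0, 0.119]
force: [0.1, 0.2, -0.5]
grip_width: 0.0005
```

Emit:
jog_arm(
  moves=[
    [[0,0,-1],[0,0,0],0],
    [[0,0,-2],[0,0,0],0],
  ],
)

```text
time_s: 4.65
ee_pos: [0.5087, 0.06, 0.0624]
eef_rot: [-3.142, 0.0, 0.119]
force: [-0.2, 0.1, -1.0]
grip_width: 0.0004
```

```bash
python3 look.py scene 180 230 300 360 12 s9
```

```text
[0.5086 0.06   0.0623] [-3.142  0.     0.12 ] 4.7 [ 0.5  0.7 -0.1] tcp px [329.5 211.5] zoom [354. 378.]
```

View pics/s9.png

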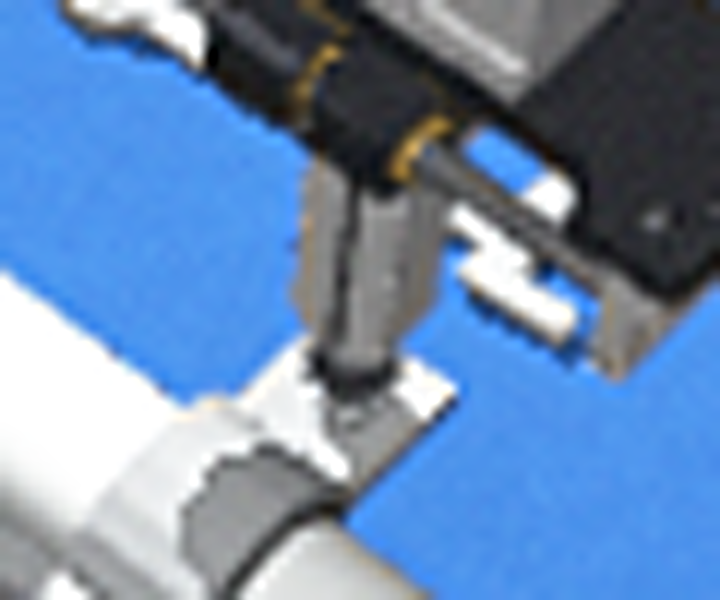

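Emit:
jog_arm(
  moves=[
    [[0,0,-1],[0,0,0],0],
    [[0,0,-2],[0,0,0],0],
  ],
)

```text
time_s: 4.87
ee_pos: [0.5089, 0.06, 0.061]
eef_rot: [3.142, -0.0, 0.119]
force: [-8.5, -0.4, 20.2]
grip_width: 0.0003
```

```bash
python3 look.py top 180 290 180 330 5 t9; python3 -c "
from station import ctrl;o=ctrl.get_obs();print(o)"
```

```text
[0.5088 0.06   0.0612] [ 3.142 -0.     0.119] 4.92 [-3.2 -0.4  7.8] tcp px [256.2 241.8] zoom [381. 309.]
{'time_s': 4.9167, 'qpos': array([ 4.59359920e-02,  3.57987126e-01,  1.75463235e+00, -2.98209659e-05,
        1.02872985e+00,  1.49724990e+00]), 'joint_vel': array([ 2.43952055e-04, -1.48472045e-03,  3.42422320e-04, -9.76741123e-05,
        2.12464745e-03, -9.00271355e-04]), 'tau': array([-9.64901783e-02, -4.69286442e+01, -2.91325843e+01,  6.34497916e-02,
       -1.41715866e+00,  1.95974585e-04]), 'ee_pos': array([0.5087993 , 0.06001985, 0.0611553 ]), 'eef_rot': array([ 3.14154929e+00, -2.40784837e-04,  1.19497805e-01]), 'force': array([-3.18793379, -0.44557034,  7.84845782]), 'moment': array([-0.07071532,  0.77335175,  0.00765094]), 'grip_width': 0.0005044349561583736}
```

View pics/t9.png

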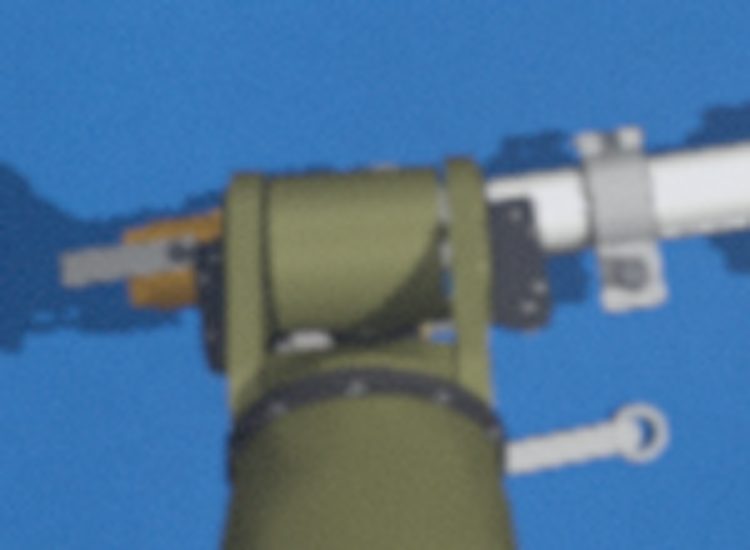

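```bash
python3 look.py scene 180 230 300 360 12 s10
```

```text
[0.5088 0.06   0.0611] [ 3.142 -0.     0.12 ] 4.97 [-2.6 -0.6  8.6] tcp px [329.4 211.8] zoom [353. 382.]
```

View pics/s10.png

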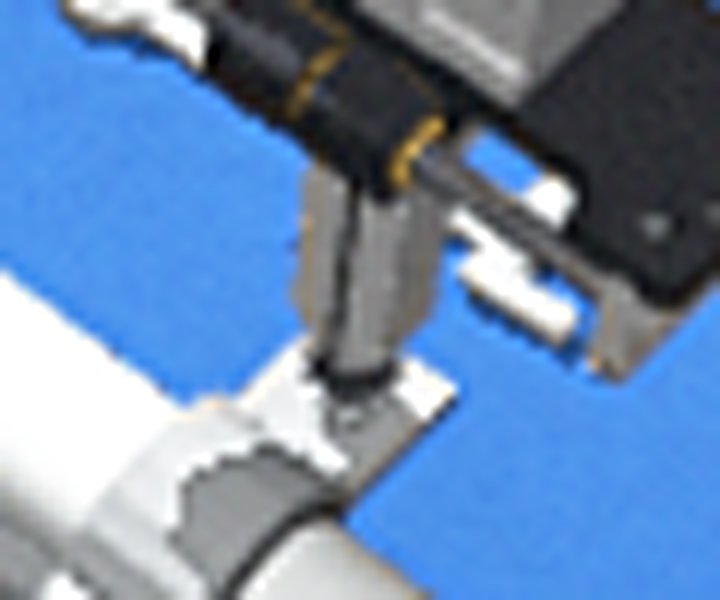

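Emit:
jog_arm(
  moves=[
    [[0,0,15],[0,0,0],0],
    [[3,-25,25],[0,0,0],0],
    [[8,-60,25],[0,0,0],0],
    [[13,-98,25],[0,0,0],0],
    [[17,-130,25],[0,0,0],0],
  ],
)

```text
time_s: 5.38
ee_pos: [0.5259, -0.0719, 0.0858]
eef_rot: [3.141, -0.001, 0.12]
force: [-0.1, 0.4, -0.7]
grip_width: 0.0005
```

Emit:
jog_arm(
  moves=[
    [[2,-11,0],[0,0,0],0],
    [[2,-11,-8],[0,0,0],0],
    [[2,-11,-14],[0,0,0],0],
    [[2,-11,-18],[0,0,0],0],
    [[2,-11,-18],[0,0,0],0],
  ],
)

```text
time_s: 5.8
ee_pos: [0.527, -0.0795, 0.0662]
eef_rot: [-3.141, 0.002, 0.121]
force: [0.2, -0.9, -0.2]
grip_width: 0.0004
```

```bash
python3 look.py scene 150 200 260 330 11 m1
```

```text
[ 0.5273 -0.0797  0.0669] [-3.141e+00  1.000e-03  1.210e-01] 5.85 [0.2 0.6 0.5] tcp px [288.5 181.2] zoom [314. 344.]
```

View pics/m1.png

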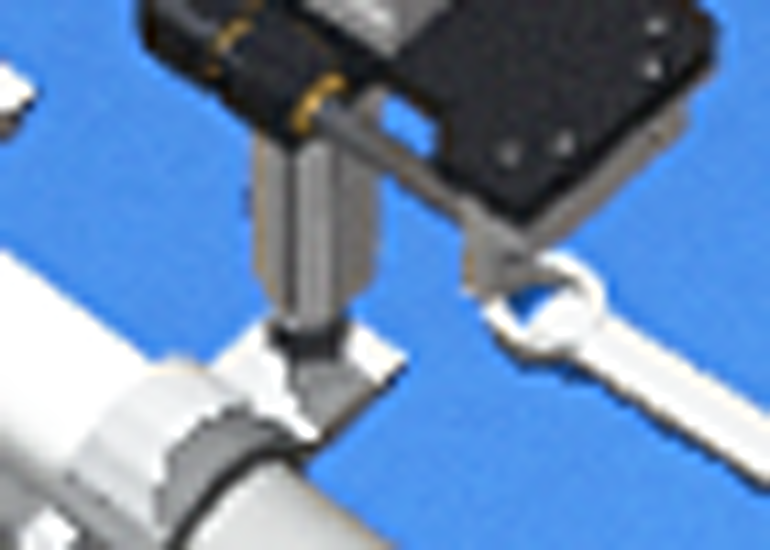

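The fingers, with their tip at about (305,330) in the zoom, stand right over the middle bolt, whose flange shows just below. I'll descend.

Emit:
jog_arm(
  moves=[
    [[0,0,-2],[0,0,0],0],
    [[0,0,-4],[0,0,0],0],
    [[0,0,-4],[0,0,0],0],
  ],
)

```text
time_s: 6.1
ee_pos: [0.5276, -0.0806, 0.0633]
eef_rot: [-3.142, 0.0, 0.12]
force: [0.5, -0.4, -0.3]
grip_width: 0.0004
```

Emit:
jog_arm(
  moves=[
    [[0,0,-2],[0,0,0],0],
    [[0,0,-2],[0,0,0],0],
  ],
)

```text
time_s: 6.27
ee_pos: [0.5276, -0.0809, 0.0613]
eef_rot: [-3.142, 0.0, 0.12]
force: [0.7, 0.1, 0.6]
grip_width: 0.0002
```

Emit:
jog_arm(
  moves=[
    [[0,0,-2],[0,0,0],0],
    [[0,0,-2],[0,0,0],0],
  ],
)

```text
time_s: 6.43
ee_pos: [0.5279, -0.081, 0.0611]
eef_rot: [3.141, -0.001, 0.119]
force: [-7.7, 3.1, 17.0]
grip_width: 0.0007
```

Emit:
jog_arm(
  moves=[
    [[0,0,-1],[0,0,0],0],
    [[0,0,-1],[0,0,0],0],
  ],
)

```text
time_s: 6.6
ee_pos: [0.528, -0.081, 0.061]
eef_rot: [3.141, -0.001, 0.119]
force: [-14.0, 2.6, 29.4]
grip_width: 0.0004
```

Emit:
jog_arm(
  moves=[
    [[0,0,15],[0,0,0],0],
    [[3,-25,25],[0,0,0],0],
    [[8,-60,25],[0,0,0],0],
    [[12,-95,25],[0,0,0],0],
    [[15,-124,25],[0,0,0],0],
  ],
)

```text
time_s: 7.02
ee_pos: [0.5429, -0.2071, 0.0839]
eef_rot: [3.141, -0.001, 0.119]
force: [0.5, 0.2, 0.3]
grip_width: 0.0005
```

Emit:
jog_arm(
  moves=[
    [[0,0,-5],[0,0,0],0],
    [[0,0,-12],[0,0,0],0],
    [[0,0,-16],[0,0,0],0],
    [[0,0,-16],[0,0,0],0],
  ],
)

```text
time_s: 7.35
ee_pos: [0.5421, -0.2038, 0.0663]
eef_rot: [-3.14, 0.002, 0.12]
force: [0.2, 0.2, -1.0]
grip_width: 0.0006
```

```bash
python3 look.py scene 130 180 220 290 11 r1
```

```text
[ 0.5425 -0.2038  0.067 ] [-3.141e+00  1.000e-03  1.210e-01] 7.4 [ 0.6  0.6 -0.4] tcp px [255.4 157. ] zoom [389. 297.]
```

View pics/r1.png

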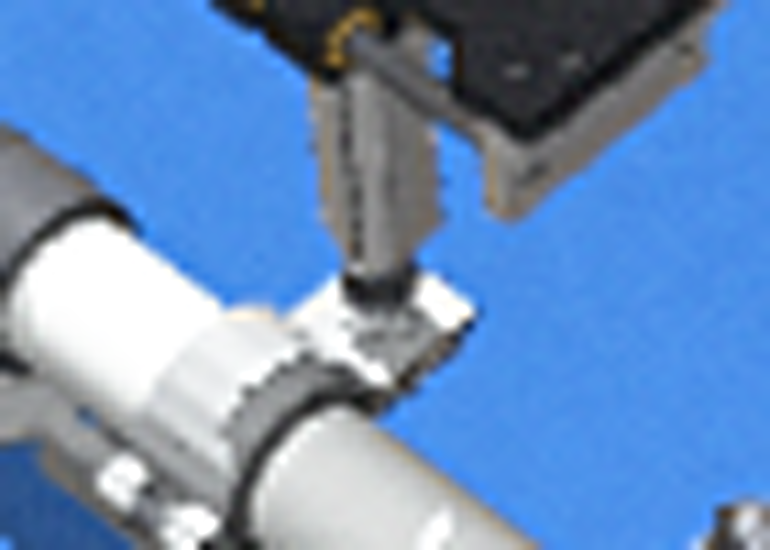

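The finger tip at (375,270) is over the right bolt head, with the flange at (378,290). I'll descend to tap it.

Emit:
jog_arm(
  moves=[
    [[0,0,-3],[0,0,0],0],
    [[0,0,-6],[0,0,0],0],
    [[0,0,-6],[0,0,0],0],
  ],
)

```text
time_s: 7.65
ee_pos: [0.5427, -0.2045, 0.0612]
eef_rot: [-3.141, 0.0, 0.12]
force: [0.1, 1.4, 1.0]
grip_width: 0.0007
```

Emit:
jog_arm(
  moves=[
    [[0,0,-2],[0,0,0],0],
    [[0,0,-2],[0,0,0],0],
  ],
)

```text
time_s: 7.82
ee_pos: [0.5428, -0.2048, 0.0595]
eef_rot: [-3.142, -0.0, 0.12]
force: [-0.2, 1.9, 2.2]
grip_width: 0.0003
```

Emit:
jog_arm(
  moves=[
    [[0,0,-2],[0,0,0],0],
    [[0,0,-2],[0,0,0],0],
  ],
)

```text
time_s: 7.98
ee_pos: [0.5429, -0.2049, 0.0575]
eef_rot: [3.142, -0.0, 0.119]
force: [1.4, 1.5, 3.4]
grip_width: 0.0005
```

The right bolt sank from 61 to below 57.5 mm under about 3 N, so it is the loose one. Contact at a reported z of 61 mm on the tight bolts (82 mm high) means the real fingertip sits about 21 mm above the reported TCP, and I'll allow for that. Next I raise and open the jaws.

Emit:
jog_arm(
  moves=[
    [[0,0,-1],[0,0,0],0],
    [[0,0,15],[0,0,0],0],
    [[0,0,35],[0,0,0],66],
    [[0,0,38],[0,0,0],66],
    [[0,0,38],[0,0,0],66],
  ],
  squeeze=40,
)

```text
time_s: 8.4
ee_pos: [0.5431, -0.2054, 0.0963]
eef_rot: [3.14, -0.002, 0.119]
force: [-0.7, 0.8, -0.4]
grip_width: 0.017
```

Emit:
jog_arm(
  moves=[
    [[0,0,0],[0,0,0],66],
    [[0,0,0],[0,0,0],66],
    [[0,0,0],[0,0,0],66],
    [[0,0,0],[0,0,0],66],
    [[0,0,0],[0,0,0],66],
  ],
)

```text
time_s: 8.82
ee_pos: [0.5425, -0.2049, 0.0951]
eef_rot: [-3.141, 0.001, 0.119]
force: [0.5, 0.1, -1.6]
grip_width: 0.0504
```

```bash
python3 look.py scene 110 180 220 310 8 r2
```

```text
[ 0.5426 -0.205   0.0952] [-3.141  0.     0.119] 8.87 [-0.2 -0.5 -0.5] tcp px [254.5 150.1] zoom [276. 321.]
```

View pics/r2.png

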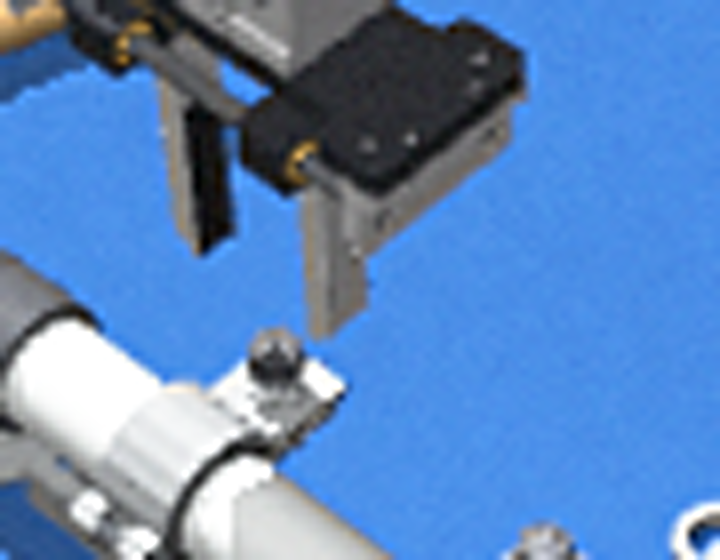

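The jaws are open with black pads, at about (210,190) and (335,270) in the zoom, straddling the ear at (275,390). I'll descend to put the tips about 7 mm below the ear.

Emit:
jog_arm(
  moves=[
    [[0,0,-6],[0,0,0],66],
    [[0,0,-15],[0,0,0],66],
    [[0,0,-28],[0,0,0],66],
    [[0,0,-41],[0,0,0],66],
    [[0,0,-50],[0,0,0],66],
  ],
)

```text
time_s: 9.28
ee_pos: [0.542, -0.2047, 0.0435]
eef_rot: [-3.141, 0.002, 0.119]
force: [0.2, -0.1, -0.2]
grip_width: 0.0658
```

Emit:
jog_arm(
  moves=[
    [[0,0,-8],[0,0,0],66],
    [[0,0,-15],[0,0,0],66],
    [[0,0,-18],[0,0,0],66],
    [[0,0,-18],[0,0,0],66],
  ],
)

```text
time_s: 9.62
ee_pos: [0.5425, -0.2049, 0.0269]
eef_rot: [-3.141, 0.001, 0.119]
force: [0.1, 0.8, -0.6]
grip_width: 0.0663
```

```bash
python3 look.py scene 110 180 220 310 8 r3
```

```text
[ 0.5427 -0.205   0.0275] [-3.142  0.     0.119] 9.67 [ 1.1  0.4 -0. ] tcp px [255.8 165.7] zoom [286. 446.]
```

View pics/r3.png

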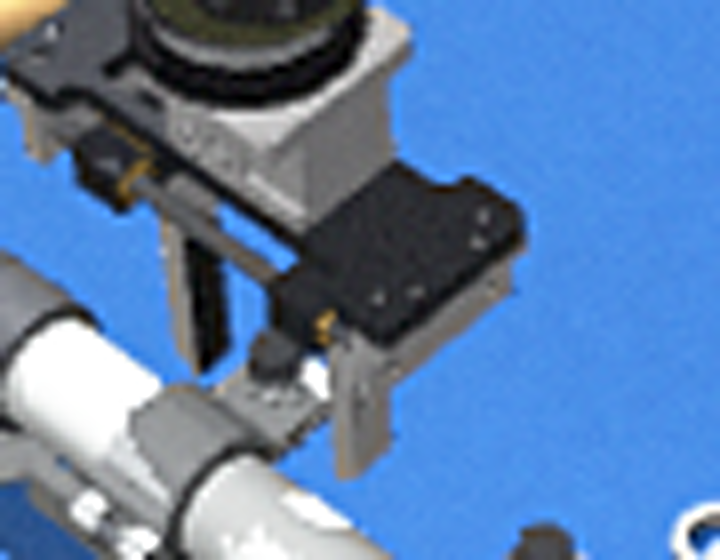

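The fingers straddle the ear, with tips at (205,365) and (355,475) below ear level. I'll close with 40 N.

Emit:
jog_arm(
  moves=[
    [[0,0,0],[0,0,0],20],
    [[0,0,0],[0,0,0],20],
    [[0,0,0],[0,0,0],20],
    [[0,0,0],[0,0,0],20],
    [[0,0,0],[0,0,0],20],
  ],
  squeeze=40,
)

```text
time_s: 10.08
ee_pos: [0.5428, -0.2051, 0.0278]
eef_rot: [3.141, -0.0, 0.12]
force: [0.9, -11.4, -0.3]
grip_width: 0.036
```

Emit:
jog_arm(
  moves=[
    [[0,0,0],[0,0,0],20],
    [[0,0,0],[0,0,0],20],
  ],
)

```text
time_s: 10.25
ee_pos: [0.543, -0.2063, 0.0279]
eef_rot: [3.139, -0.001, 0.119]
force: [1.8, -9.3, -2.0]
grip_width: 0.0332
```

```bash
python3 look.py scene 110 180 220 310 8 r4; python3 - <<'E'
import numpy as np
from scipy.spatial.transform import Rotation as R
psi=.122
Z=R.from_euler('z',psi)
for deg in range(4,57,4):
    th=np.radians(deg)
    # pinch point in cap: (-80.5,0,6); TCP reported point 31 mm below it along tool z
    Y=R.from_euler('y',th); Yt=R.from_euler('y',th/2)
    d=Y.apply([-80.5,0,6])-np.array([-80.5,0,6]) + Yt.apply([0,0,-31])-np.array([0,0,-31])
    print(deg,Z.apply(d).round(1),(Z.apply([0,deg/2/5,0])).round(2))
E
```

```text
[ 0.543  -0.2063  0.0278] [ 3.139e+00 -1.000e-03  1.190e-01] 10.3 [ 1.4 -8.6 -2.1] tcp px [255.5 165.5] zoom [284. 444.]
4 [-0.5 -0.1  5.6] [-0.05  0.4   0.  ]
8 [-0.5 -0.1 11.2] [-0.1   0.79  0.  ]
12 [-0.2 -0.  16.8] [-0.15  1.19  0.  ]
16 [ 0.5  0.1 22.3] [-0.19  1.59  0.  ]
20 [ 1.5  0.2 27.6] [-0.24  1.99  0.  ]
24 [ 2.9  0.4 32.9] [-0.29  2.38  0.  ]
28 [ 4.7  0.6 38. ] [-0.34  2.78  0.  ]
32 [ 6.8  0.8 42.9] [-0.39  3.18  0.  ]
36 [ 9.3  1.1 47.7] [-0.44  3.57  0.  ]
40 [12.   1.5 52.2] [-0.49  3.97  0.  ]
44 [15.   1.8 56.5] [-0.54  4.37  0.  ]
48 [18.3  2.2 60.5] [-0.58  4.76  0.  ]
52 [21.9  2.7 64.3] [-0.63  5.16  0.  ]
56 [25.7  3.2 67.7] [-0.68  5.56  0.  ]
```

View pics/r4.png

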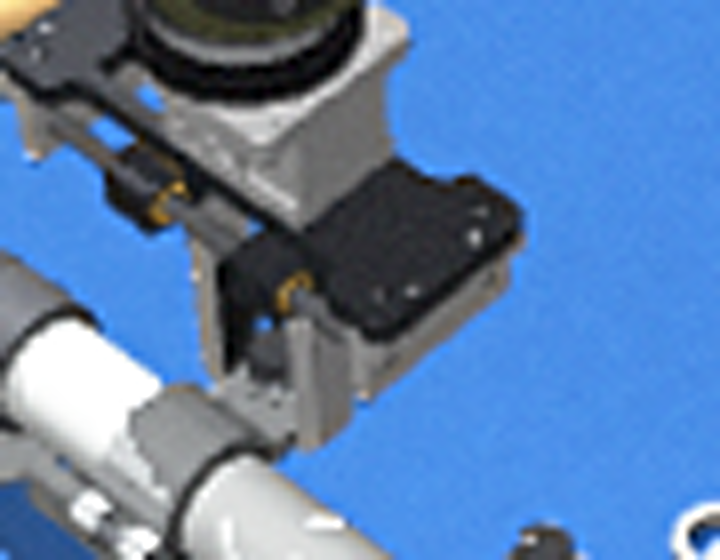

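The jaws closed on the ear at 33 mm, with the fingers flanking the bolt at (265,360). Now I swing it up along the hinge arc, with the tool turning half as much.

Emit:
jog_arm(
  moves=[
    [[0,-1,3],[0,0.2,0],20],
    [[0,-2,6],[0,0.4,0],20],
    [[0,-2,11],[-0.1,0.8,0],20],
    [[0,-2,17],[-0.1,1.2,0],20],
    [[0,-2,17],[-0.1,1.2,0],20],
  ],
)

```text
time_s: 10.72
ee_pos: [0.5426, -0.2063, 0.0446]
eef_rot: [-3.136, 0.108, 0.12]
force: [-2.4, 1.9, -3.5]
grip_width: 0.0333
```

```bash
python3 look.py scene 100 180 210 310 7 r5
```

```text
[ 0.5424 -0.2063  0.044 ] [-3.136  0.106  0.12 ] 10.77 [-0.8  3.8 -4.4] tcp px [255.3 161.8] zoom [317. 432.]
```

View pics/r5.png

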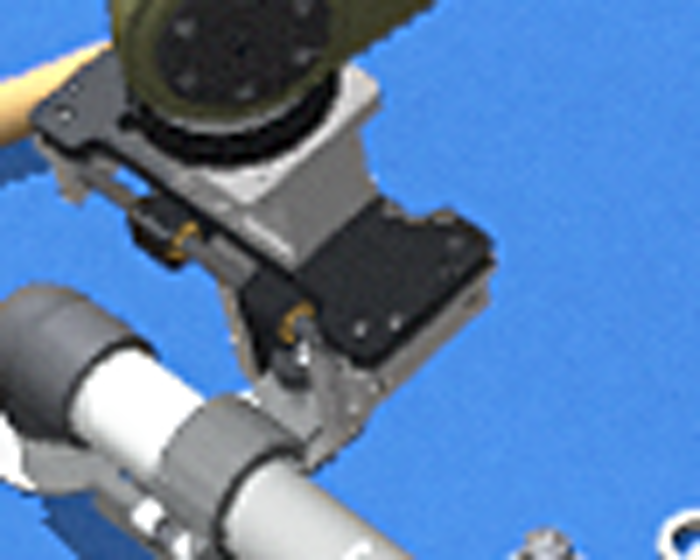

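The cap is lifting with small forces and the grip width is unchanged. I'll continue.

Emit:
jog_arm(
  moves=[
    [[1,0,6],[0,0.4,0],20],
    [[2,0,11],[-0.1,0.8,0],20],
    [[3,0,16],[-0.1,1.2,0],20],
    [[5,1,21],[-0.2,1.6,0],20],
    [[7,1,26],[-0.2,2.0,0],20],
  ],
)

```text
time_s: 11.18
ee_pos: [0.5491, -0.2054, 0.0699]
eef_rot: [-3.133, 0.283, 0.121]
force: [-0.3, 5.1, -6.1]
grip_width: 0.0335
```

```bash
python3 look.py scene 100 180 210 310 7 r6
```

```text
[ 0.5497 -0.2053  0.0706] [-3.133  0.285  0.121] 11.23 [-9.2  5.2  2.1] tcp px [252.9 157.1] zoom [300. 400.]
```

View pics/r6.png

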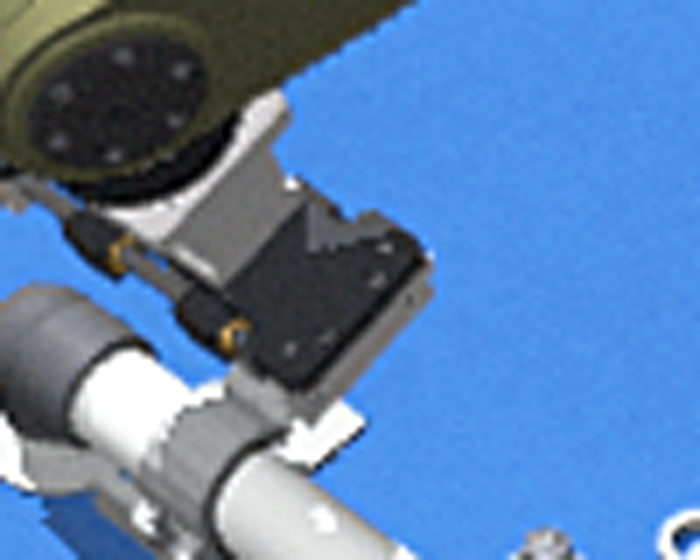

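The lower ear is now bared at (330,430), so the cap is opening. Forces are under 12 N. I'll continue to about 52°.

Emit:
jog_arm(
  moves=[
    [[2,0,5],[0,0.4,0],20],
    [[5,1,9],[-0.1,0.8,0],20],
    [[8,1,14],[-0.1,1.2,0],20],
    [[11,1,18],[-0.2,1.6,0],20],
    [[15,2,21],[-0.2,2.0,0],20],
  ],
)

```text
time_s: 11.65
ee_pos: [0.564, -0.2035, 0.0912]
eef_rot: [-3.129, 0.458, 0.123]
force: [-7.3, 3.1, 0.7]
grip_width: 0.0335
```

```bash
python3 look.py scene 100 180 210 310 7 r7;python3 look.py top 170 260 300 440 5 t7
```

```text
[ 0.5644 -0.2035  0.0914] [-3.129  0.461  0.123] 11.7 [-11.3   5.5   7.4] tcp px [248.6 155.3] zoom [270. 387.]
[ 0.5642 -0.2035  0.0912] [-3.128  0.459  0.123] 11.75 [-9.7  5.9  4.8] tcp px [349.3 218.5] zoom [246. 243.]
```

View pics/r7.png

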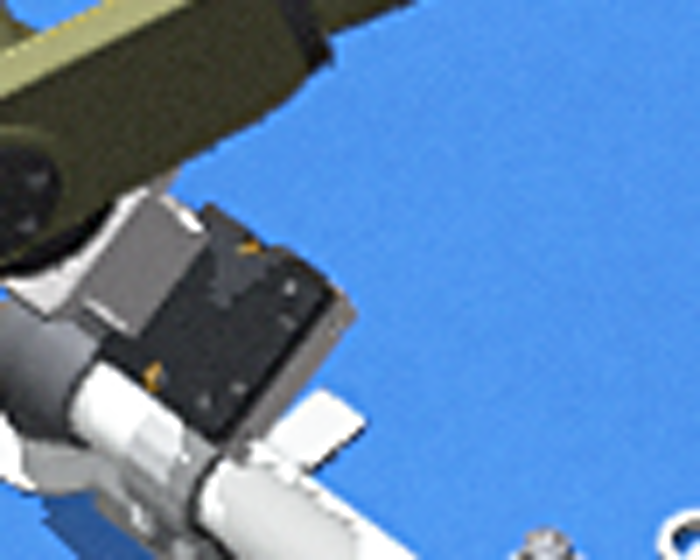

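View pics/t7.png

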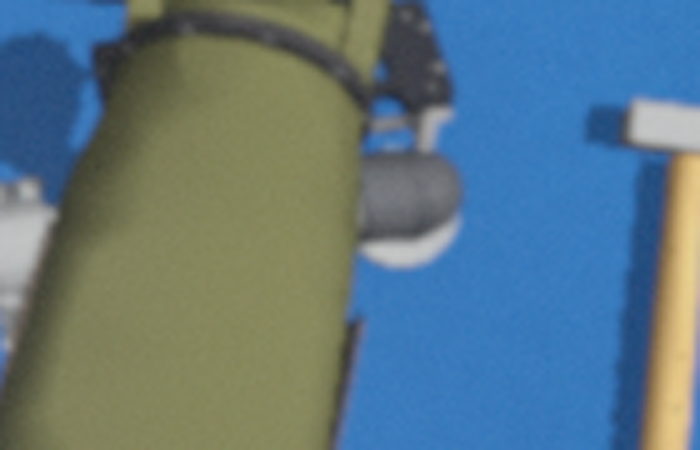

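The lower ear is fully bared at (310,430) and the cap is hidden behind the gripper. The grip is unchanged. The force points outward along the lever by about 10 N, so I'll ease off slightly outward while going a little further.

Emit:
jog_arm(
  moves=[
    [[1,0,2],[0,0.2,0],20],
    [[3,0,5],[0,0.4,0],20],
    [[3,0,5],[0,0.4,0],20],
    [[3,0,5],[0,0.4,0],20],
    [[3,0,5],[0,0.4,0],20],
  ],
)

```text
time_s: 12.17
ee_pos: [0.5674, -0.203, 0.0949]
eef_rot: [-3.122, 0.49, 0.126]
force: [-1.0, 6.7, -7.6]
grip_width: 0.0334
```

```bash
python3 look.py scene 60 260 150 400 3 r8; python3 - <<'E'
from station import ctrl
from h import *
o=ctrl.get_obs();M=R.from_euler('xyz',o["eef_rot"]).as_matrix()
p0=np.array([.543,-.2063,.0588]);h=p0+R.from_euler('z',.122).apply([.0805,0,-.006])
p=o["ee_pos"]-M[:,2]*.031
v=R.from_euler('z',-.122).apply(p-h);print(p,v,np.linalg.norm(v[[0,2]]),np.degrees(np.arctan2(v[2],-v[0])-np.arctan2(6,80.5)),o["grip_width"],o["force"],o["joint_vel"].round(3))
E
```

```text
[ 0.5674 -0.203   0.0949] [-3.122  0.49   0.126] 12.22 [-1.4  7.  -7.8] tcp px [247.8 155.1] zoom [293. 285.]
[ 0.58193943 -0.20179123  0.12228481] [-0.04130129 -0.00026358  0.06948481] 0.08083276142249049 55.01043412334383 0.03330916431808496 [-1.37042795  6.95665209 -7.80675367] [ 0.001 -0.001  0.003 -0.     0.     0.001]
```

View pics/r8.png

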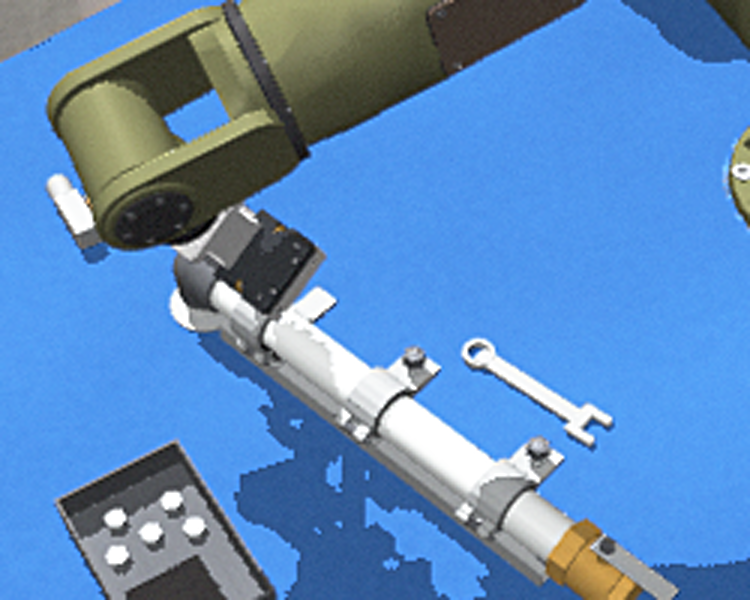

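The clamp ear is held at an estimated 55°, and the spanner, tray and hammer look untouched. I'll hold briefly to check for slip.

Emit:
jog_arm(
  moves=[
    [[0,0,0],[0,0,0],20],
    [[0,0,0],[0,0,0],20],
    [[0,0,0],[0,0,0],20],
    [[0,0,0],[0,0,0],20],
    [[0,0,0],[0,0,0],20],
  ],
)

```text
time_s: 12.63
ee_pos: [0.5674, -0.203, 0.0949]
eef_rot: [-3.122, 0.489, 0.126]
force: [-0.6, 8.3, -7.0]
grip_width: 0.0333
```

```bash
python3 - <<'E'
from station import ctrl, eyes
import cv2,numpy as np
for n in("scene","top"):
    f=eyes.camera(n)["frame"]; cv2.imwrite(f"pics/{n}_end.png",f[:,:,::-1])
    g=cv2.imread(f"pics/{n}0.png"); d=cv2.absdiff(f[:,:,::-1].copy(),g).max(2)
    B=dict(scene=dict(spanner=(168,210,298,358),tray=(200,290,165,245),tin=(315,365,430,478)),top=dict(tin=(225,258,90,125),tray=(122,172,270,340),mallet=(185,290,420,460)))[n]
    for k,(a,b,c,e) in B.items(): print(n,k,(d[a:b,c:e]>60).sum())
o=ctrl.get_obs();print(o["force"],o["grip_width"],o["ee_pos"])
E
```

```text
scene spanner 42
scene tray 426
scene tin 542
top tin 0
top tray 352
top mallet 0
[-0.38058924  6.93451352 -8.18042689] 0.03319405381252649 [ 0.56741447 -0.20302087  0.09492729]
```

View pics/top_end.png

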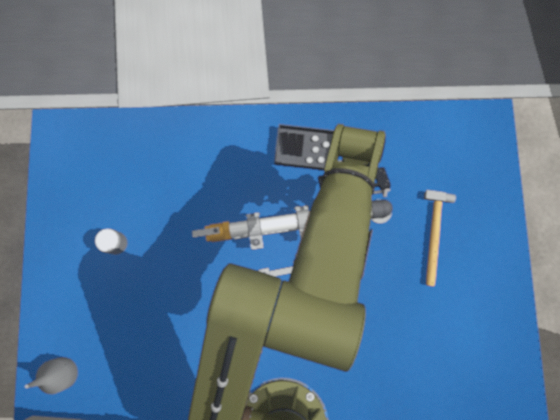

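View pics/scene_end.png

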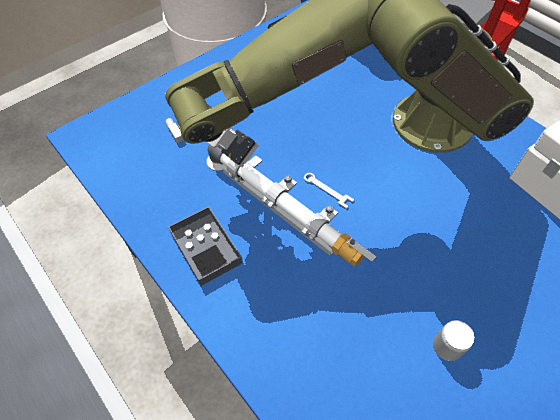

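All four bystanders are where they were: tin at (455,340) and spanner at (328,190) in the scene view, tray at (305,147) and hammer at (434,235) in the top view. The differing pixels are arm and shadow. Handing in.

```bash
python3 -c "
from station import ctrl
print(ctrl.hand_in())
o=ctrl.get_obs();print(o['ee_pos'],o['force'],o['grip_width'])"
```

```text
the job is handed in; nothing more can be done
None
the job is handed in; nothing more can be done
```

I tapped the left, middle and right bolts in that order. The left and middle bolts held firm, peaking at about 20 N and 29 N. The right bolt sank about 4 mm under 2–3.5 N, so it is the loose one. I pinched the right clamp's ear with 40 N, swung the upper half open, and handed in while still holding it, at about 12.8 s.

**Last checks before handing in:**
- **Opening angle:** about 55°, worked out from where the pinch point was. The gripper hid the upper half in both views, so I could not confirm the angle directly, though the bared lower ear was visible.
- **Grip:** steady at 33 mm, with the arm still and a constant downward load of about 8 N.
- **Bystanders:** the spanner, tin, hammer and tray look unmoved in the final pictures. My pixel-difference check flagged the spanner, tray and tin in some views, but those pixels were the arm and its shadow.

**Disagreement:** the fingers touched the tight bolts at a reported TCP height of 61 mm, although the heads are 82 mm high. The pictures also showed the tips about 20 mm above the reported TCP, so I placed the taps and the grasp with that offset.

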